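# Change the batch in the ointment warmer

### The job

Change the batch in the warmer: put the brown bottles that are in it into the steel tray, stand every white ointment pot from the worktop upright in its wells, filling them from the left without a gap, turn the grey thermostat's pointer to its green mark, and turn the black selector from its OFF stop one click for each pot, so that exactly the filled wells are heated. Only then push the red main dial in and turn it one position clockwise from OFF to ON, letting it spring back out. Leave the red-capped bottle where it stands.

Things in the scene. Friction and masses are not known exactly. Their poses are not given: they have to be found in the camera images.
- warmer: white pot warmer, 210 mm deep (its x), 350 mm wide (its y), immovable. Origin under its centre, x to its rear, y to its left, z up. Level dark panel 57 mm high at the front; on it, 55 mm before the centre: grey thermostat (y +112 mm), black selector (y 0), red main dial (y -112 mm). Rear: aluminium block, top 74 mm high, five wells in a row 55 mm behind the centre
- tray: shallow steel tray on the worktop right of the warmer, 160 mm (its x) by 120 mm (its y), walls 3 mm thick and 17 mm high, floor 3 mm thick, immovable; origin under its centre, z up
- place1 (a point): centre of the floor of well 1 (wells are numbered 1 to 5 from the left, +y, end to the right). Wells are round, 54 mm wide, 13 mm deep, chamfered, 64 mm apart, floors 61 mm above the worktop; one to five dark dots on the white strip in front of each tell its number
- place2 (a point): centre of the floor of well 2 (wells are numbered 1 to 5 from the left, +y, end to the right). As place1
- place3 (a point): centre of the floor of well 3 (wells are numbered 1 to 5 from the left, +y, end to the right). As place1
- place4 (a point): centre of the floor of well 4 (wells are numbered 1 to 5 from the left, +y, end to the right). As place1
- place5 (a point): centre of the floor of well 5 (wells are numbered 1 to 5 from the left, +y, end to the right). As place1
- pot_1: white lidded ointment pot, to be warmed. Round, tapered: 43 mm wide at the foot, 53 mm at the lid, 46 mm high, 55 to 100 g; origin at the centre of its underside, z up. Two to four of these stand upright on the worktop left of the warmer, clear of the balance behind them (its front runs from x 0.57, y 0.25 to x 0.64, y 0.44); an absent one has no pose
- pot_2: white lidded ointment pot, to be warmed. As pot_1
- pot_3: white lidded ointment pot, to be warmed. As pot_1
- pot_4: white lidded ointment pot, to be warmed. As pot_1
- bottle_1: small brown drop bottle with a white cap, warmed before. Straight body 36 mm in diameter up to 56 mm, 88 mm high over the cap, 90 g; origin at the centre of its underside, z up. Two or three of these stand upright in wells 1, 3 and 5 at the start; an absent one has no pose
- bottle_2: small brown drop bottle with a white cap, warmed before. As bottle_1
- bottle_3: small brown drop bottle with a white cap, warmed before. As bottle_1
- selector (a joint): black place selector, radians: 0 at its OFF stop (pointer to the warmer's left rear), growing clockwise seen from above; five clicks of 0.524 (30 degrees) to the far stop, 2.62. At click k wells 1 to k are heated. A sprung ball pulls it into the nearest click when let go; about 0.06 N m takes it over one. Starts at OFF or the first click
- selector_grip (a point): on the selector's axis, 31 mm above the panel, where to grip: a bar 38 mm long, 12 mm thick, 6 to 40 mm above the panel, over a round skirt 41 mm wide, 6 mm high; the point's x axis runs along the bar to its pointer end (white line). Marks round it: open ring for OFF, then 1 to 5 dots
- thermostat (a joint): grey thermostat dial, radians: 0 at its cold stop (pointer to the left front), growing clockwise seen from above, 4.71 at the hot stop; turns stiffly (about 0.035 N m) and stays where it is left
- thermostat_grip (a point): point on the thermostat's axis at the height to grip: a round ribbed knob 41 mm in diameter, from 10 to 40 mm above the panel (this point 29 mm above it), over a skirt 59 mm wide; the point's x axis points along its white pointer line
- thermostat_pointer (a point): tip of the thermostat's pointer line carried out to the scale, 34 mm from its axis
- set_mark (a point): the green set mark clipped to the thermostat's scale, 34 mm from the dial's axis; the pointer is set when it stands over this mark. The mark differs from start to start and does not move
- mains (a joint): turn of the red main dial, radians: 0 at OFF (open ring), 1.05 at the next position ON (one stroke), 2.09 at boost (two strokes), clockwise seen from above. Locked in each position by pins: it turns only while the dial is pushed in
- mains_push (a joint): how far the red main dial is pushed in, m: 0 out, 0.008 fully in. A spring holds it out with about 5 N, 9 N fully in; more than 7 mm in, it turns freely. Let go within about 5 degrees of a position it springs out and locks there; let go between positions it stays in
- mains_grip (a point): on the main dial's axis, where to grip; moves with it. A red bar 38 mm long, 12 mm thick, 16 to 50 mm above the panel when out (this point then 39 mm above it), over a round skirt 38 mm wide, 13 mm high; the point's x axis runs along the bar to its pointer end (white line)
- red_cap_bottle: brown bottle with a RED cap, 46 mm in diameter, 105 mm high, on the worktop at the left; origin at the centre of its underside; bystander, to be left alone
Mind the look-alikes: they are no part of the job. Leave any yellow look-alike of the pot_1 alone.

How it is judged:
On the way:
1. the brown bottles are in the tray, all pots stand in wells, the thermostat points at its green mark and the selector heats exactly the filled wells, while the main dial is still at OFF (x of pot_1 in the frame of warmer between 0.047 and 0.063 m and z of pot_1 in the frame of warmer between 0.055 and 0.067 m and x of pot_2 in the frame of warmer between 0.047 and 0.063 m and z of pot_2 in the frame of warmer between 0.055 and 0.067 m and x of pot_3 in the frame of warmer between 0.047 and 0.063 m and z of pot_3 in the frame of warmer between 0.055 and 0.067 m and x of pot_4 in the frame of warmer between 0.047 and 0.063 m and z of pot_4 in the frame of warmer between 0.055 and 0.067 m and angle between each of pot_1, pot_2, pot_3, pot_4's own z axis and vertical below 0.15 rad and x of bottle_1 in the frame of tray between -0.068 and 0.068 m and y of bottle_1 in the frame of tray between -0.048 and 0.048 m and z of each of bottle_1, bottle_2, bottle_3 in the frame of tray below 0.035 m and x of bottle_2 in the frame of tray between -0.068 and 0.068 m and y of bottle_2 in the frame of tray between -0.048 and 0.048 m and x of bottle_3 in the frame of tray between -0.068 and 0.068 m and y of bottle_3 in the frame of tray between -0.048 and 0.048 m and (not (horizontal distance between any of pot_1, pot_2, pot_3, pot_4 and place1 below 0.015 m) or value of joint selector above 0.3665 rad) and (horizontal distance between any of pot_1, pot_2, pot_3, pot_4 and place1 below 0.015 m or value of joint selector below 0.1571 rad) and (not (horizontal distance between any of pot_1, pot_2, pot_3, pot_4 and place2 below 0.015 m) or value of joint selector above 0.8901 rad) and (horizontal distance between any of pot_1, pot_2, pot_3, pot_4 and place2 below 0.015 m or value of joint selector below 0.6807 rad) and (not (horizontal distance between any of pot_1, pot_2, pot_3, pot_4 and place3 below 0.015 m) or value of joint selector above 1.4137 rad) and (horizontal distance between any of pot_1, pot_2, pot_3, pot_4 and place3 below 0.015 m or value of joint selector below 1.2043 rad) and (not (horizontal distance between any of pot_1, pot_2, pot_3, pot_4 and place4 below 0.015 m) or value of joint selector above 1.9373 rad) and (horizontal distance between any of pot_1, pot_2, pot_3, pot_4 and place4 below 0.015 m or value of joint selector below 1.7279 rad) and (not (horizontal distance between any of pot_1, pot_2, pot_3, pot_4 and place5 below 0.015 m) or value of joint selector above 2.4609 rad) and (horizontal distance between any of pot_1, pot_2, pot_3, pot_4 and place5 below 0.015 m or value of joint selector below 2.2515 rad) and horizontal distance between thermostat_pointer and set_mark below 0.005 m and value of joint mains below 0.25 rad), for 0.2 s.
At the end, for the whole second after the job is handed in: Each pot upright (0.15 rad) on a well floor; filled wells are the first from the left; brown bottles at rest in the tray; selector within 0.3 click of the number of pots; pointer within 5 mm of the green mark; main dial within 10 degrees of ON and out (under 1.5 mm in) (x of pot_1 in the frame of warmer between 0.047 and 0.063 m and z of pot_1 in the frame of warmer between 0.055 and 0.067 m and x of pot_2 in the frame of warmer between 0.047 and 0.063 m and z of pot_2 in the frame of warmer between 0.055 and 0.067 m and x of pot_3 in the frame of warmer between 0.047 and 0.063 m and z of pot_3 in the frame of warmer between 0.055 and 0.067 m and x of pot_4 in the frame of warmer between 0.047 and 0.063 m and z of pot_4 in the frame of warmer between 0.055 and 0.067 m and angle between each of pot_1, pot_2, pot_3, pot_4's own z axis and vertical below 0.15 rad and x of bottle_1 in the frame of tray between -0.068 and 0.068 m and y of bottle_1 in the frame of tray between -0.048 and 0.048 m and z of each of bottle_1, bottle_2, bottle_3 in the frame of tray below 0.035 m and x of bottle_2 in the frame of tray between -0.068 and 0.068 m and y of bottle_2 in the frame of tray between -0.048 and 0.048 m and x of bottle_3 in the frame of tray between -0.068 and 0.068 m and y of bottle_3 in the frame of tray between -0.048 and 0.048 m and (not (horizontal distance between any of pot_1, pot_2, pot_3, pot_4 and place1 below 0.015 m) or value of joint selector above 0.3665 rad) and (horizontal distance between any of pot_1, pot_2, pot_3, pot_4 and place1 below 0.015 m or value of joint selector below 0.1571 rad) and (not (horizontal distance between any of pot_1, pot_2, pot_3, pot_4 and place2 below 0.015 m) or value of joint selector above 0.8901 rad) and (horizontal distance between any of pot_1, pot_2, pot_3, pot_4 and place2 below 0.015 m or value of joint selector below 0.6807 rad) and (not (horizontal distance between any of pot_1, pot_2, pot_3, pot_4 and place3 below 0.015 m) or value of joint selector above 1.4137 rad) and (horizontal distance between any of pot_1, pot_2, pot_3, pot_4 and place3 below 0.015 m or value of joint selector below 1.2043 rad) and (not (horizontal distance between any of pot_1, pot_2, pot_3, pot_4 and place4 below 0.015 m) or value of joint selector above 1.9373 rad) and (horizontal distance between any of pot_1, pot_2, pot_3, pot_4 and place4 below 0.015 m or value of joint selector below 1.7279 rad) and (not (horizontal distance between any of pot_1, pot_2, pot_3, pot_4 and place5 below 0.015 m) or value of joint selector above 2.4609 rad) and (horizontal distance between any of pot_1, pot_2, pot_3, pot_4 and place5 below 0.015 m or value of joint selector below 2.2515 rad) and horizontal distance between thermostat_pointer and set_mark below 0.005 m and linear speed of each of bottle_1, bottle_2, bottle_3 below 0.05 m/s and value of joint mains between 0.8727 and 1.2217 rad and value of joint mains_push below 0.0015 m); the robot touches nothing.
It fails at once if a bystander (red cap bottle) is moved more than 4 cm (distance of red_cap_bottle from where it was at the start of the episode above 0.04 m).
Of pot_1, pot_2, pot_3, pot_4 only 2 to 4 are there at a start; the rules pass over those that are not, and their reading is None.
Of bottle_1, bottle_2, bottle_3 only 2 to 3 are there at a start; the rules pass over those that are not, and their reading is None.
At some moment in a run one of pot_1, pot_2, pot_3, pot_4 may be knocked a few centimetres aside while the robot is not near it.
Once in a run the grip may slacken for a moment while it holds something.
It also fails if it takes over 210 s, if anything falls off the work surface, if the arm or the gripper's body presses on something with over 40 N, if the wrist force passes 120 N, or if a joint passes its speed limit or range.

### The arm

A 6-joint arm with a two-finger parallel gripper is mounted at the origin on a cart in front of the work surface, level with it; the furniture and walls round the work are solid. World frame = base frame: x ahead of the robot, y to its left, z up, the work surface at z = 0. Lengths are in m, angles in rad, forces in N, time in s.
With the tool pointing down it reaches from about 0.2 to 0.875 m from the base axis. Payload 3.4 kg.
Tool frame: the origin (TCP) lies between the finger pads; the fingertips stand 25 mm ahead of it and the grasp point (between the pads) lies 6 mm ahead of it (r.nose_length is the z of the fingertips in the tool frame, in m); z points along the fingers, y is the line along which they close (so a half turn about z gives the same grasp; the last joint's range is limited). The gripper opens to 94 mm and grips with 3 to 60 N. Pads are 16 mm wide; open, the fingers measure 119 mm over their backs; the gripper's body (75 mm by 177 mm) begins 78 mm behind the grasp point.
Start: joints at [1.201, 0.276, 1.505, -0, 1.361, -0.121], TCP at [0.142, 0.557, 0.201] pointing down, gripper open.
Joint ranges: [-2.89, 2.89], [-0.75, 2.08], [0.22, 2.7], [-1.18, 4.32], [0.11, 2.71], [-2.7, 2.7]. Speed limits (rad/s): [2.57, 2.57, 3.14, 3.14, 3.14, 3.14].

### API

Orientations are given as a unit quaternion [w, x, y, z].
In Python, from plant import r, gripper_to, inverse_kinematics, vision, models, telemetry gives the robot as it stands. Calls block until the motion is done:
- r.move_to(position, orientation): joint-space move of the TCP to a pose.
- r.move_l(position, rot=None, vel=0.15, guard=None): straight line of the TCP; rot=None keeps the orientation; vel is the mean speed in m/s. With guard (N) it stops when the force on the tool has changed by that much, and returns True; else False.
- r.movej(angles): joint-space move.
- gripper_to(opening, f_grip=None): finger opening in m; f_grip is the grip in N (None keeps the last); returns when the fingers have stopped.
- r.hold(seconds).
- inverse_kinematics(position, orientation): joint angles nearest the present ones, or None.
- vision.snapshot(name): name is "scene" or "top"; returns the picture (480x640x3 uint8, red, green, blue); there is no depth.
- vision.get_calibration(name): a dict with "fx", "fy", "cx", "cy" (pixels), "position" and "orientation" of the camera in the world. Camera axes: x right, y down, z forward; pixel columns grow to the right and rows downward; lengths in m; the calibration is good to about 2 mm. A picture is of the moment at which its call begins. get_calibration takes no time and is no camera call.
A pose or a line that the arm cannot do raises r.PlanningError and nothing moves.
- r.sign_off(): hands the job in; it is judged then, once.
Trained networks look in the newest picture that a camera, given by its name, has taken for a name from the list of things; names that differ only in an ending like _2 or _b are one class to them, and where a whole thing is asked for, a point or a joint stands for the part that bears it (a point fixed in the world has none). Each returns a list of dicts, best first, with "score" (0 to 1); they miss things now and then, are a little off and sometimes report something else, mostly with a low value. They report only what shows in the picture. A call takes as long as a camera call. They do not tell look-alikes from the thing itself.
- models.boxes_of(thing, camera): "at" ([x, y, z] in m, in world coordinates, good to about 4 mm: the middle of the surface that is visible of it).
- models.regions_of(thing, camera): "pixels" (480x640 bool, what is visible of it).
- models.mark_of(thing, camera): "at" ([x, y, z] in m, in world coordinates, good to about 4 mm: a listed point, or the origin of a listed thing).
Readings, each from a call of its own:
- telemetry.current_t(): time.
- telemetry.current_joints(): joint angles.
- telemetry.current_dq(): joint speeds.
- telemetry.current_joint_efforts(): joint torques, N m.
- telemetry.current_ee_pos(): TCP position.
- telemetry.current_tool_rot(): TCP orientation.
- telemetry.current_wrist_force(): force on the tool from outside, world axes, zero at the start.
- telemetry.current_torque(): the same for the moment, N m.
- telemetry.current_opening(): finger opening in m.
- telemetry.current_finger_force(): force on a finger pad.
Only numpy, scipy, OpenCV 4.12 (cv2) and the standard library are available. Lean on these libraries where they do the work, as an engineer would, in place of code of your own. Each camera call takes 0.05 s, during which the arm holds its last target. There are 200 camera calls.

## Working session

There is one attempt and no reset: what is moved stays moved. The work goes in short steps, each a Python script; the robot and the scene stay as the last script left them, time stands still between calls to the robot, and variables do not carry over. Pictures are saved under pics/ and viewed, at most 14 in all, crops included, and the job is handed in when it is done.

```bash
ls; mkdir -p pics; python3 - <<'E'
from plant import r, vision, models, telemetry
import cv2, numpy as np
for c in ("scene","top"):
    im=vision.snapshot(c); cv2.imwrite(f"pics/{c}0.png",im[:,:,::-1])
    k=vision.get_calibration(c); print(c,k)
    for n in ("warmer","tray","place1","place3","place5","pot_1","bottle_1","red_cap_bottle","selector_grip","thermostat_grip","thermostat_pointer","set_mark","mains_grip"):
        try: print(n,[(np.round(d["at"],3).tolist(),round(d["score"],2)) for d in models.mark_of(n,c)])
        except Exception as e: print(n,e)
print(telemetry.current_t(),telemetry.current_tool_rot())
E
```

```text
pics
scene {'fx': 584.5864737697683, 'fy': 584.5864737697683, 'cx': 313.93088802857915, 'cy': 246.526521188751, 'position': array([-0.35524072, -0.39759703,  1.2136433 ]), 'orientation': array([-0.30778855,  0.80562477, -0.47354285,  0.17886338])}
warmer [([0.583, 0.111, 0.06], 0.37)]
tray [([0.463, -0.369, 0.0], 0.68), ([0.528, 0.383, 0.001], 0.62), ([0.588, -0.02, 0.059], 0.52)]
place1 [([0.586, 0.108, 0.058], 0.87), ([0.589, -0.15, 0.059], 0.81), ([0.586, -0.083, 0.063], 0.79), ([0.587, 0.044, 0.061], 0.56), ([0.588, -0.019, 0.062], 0.55)]
place3 [([0.586, 0.108, 0.058], 0.87), ([0.589, -0.15, 0.059], 0.81), ([0.586, -0.083, 0.063], 0.79), ([0.587, 0.044, 0.061], 0.56), ([0.588, -0.019, 0.062], 0.55)]
place5 [([0.586, 0.108, 0.058], 0.87), ([0.589, -0.15, 0.059], 0.81), ([0.586, -0.083, 0.063], 0.79), ([0.587, 0.044, 0.061], 0.56), ([0.588, -0.019, 0.062], 0.55)]
pot_1 [([0.428, 0.307, -0.001], 0.94), ([0.424, 0.383, 0.001], 0.78), ([0.58, 0.515, -0.005], 0.68), ([0.527, 0.286, 0.001], 0.63), ([0.405, 0.493, 0.001], 0.61), ([0.49, 0.48, 0.001], 0.22)]
bottle_1 [([0.584, 0.112, 0.0
[... 985 characters left out ...]
], 0.71), ([0.59, -0.02, 0.059], 0.7), ([0.585, 0.05, 0.06], 0.62)]
pot_1 [([0.582, 0.517, -0.001], 0.96), ([0.426, 0.306, 0.002], 0.9), ([0.529, 0.284, -0.0], 0.86), ([0.402, 0.488, -0.001], 0.77), ([0.529, 0.387, -0.0], 0.7)]
bottle_1 [([0.585, 0.114, 0.062], 0.68), ([0.585, -0.02, 0.063], 0.67)]
red_cap_bottle [([0.487, 0.48, 0.003], 0.82), ([0.586, 0.113, 0.06], 0.63)]
selector_grip [([0.478, -0.017, 0.089], 0.58)]
thermostat_grip [([0.475, 0.087, 0.084], 0.8), ([0.43, 0.385, 0.003], 0.35)]
thermostat_pointer [([0.454, 0.115, 0.058], 0.62)]
set_mark [([0.509, 0.092, 0.06], 0.59)]
mains_grip [([0.476, -0.133, 0.094], 0.48)]
1.4 [1.17138082e-05 1.24081771e-01 9.92271995e-01 5.24617056e-05]
```

View pics/scene0.png

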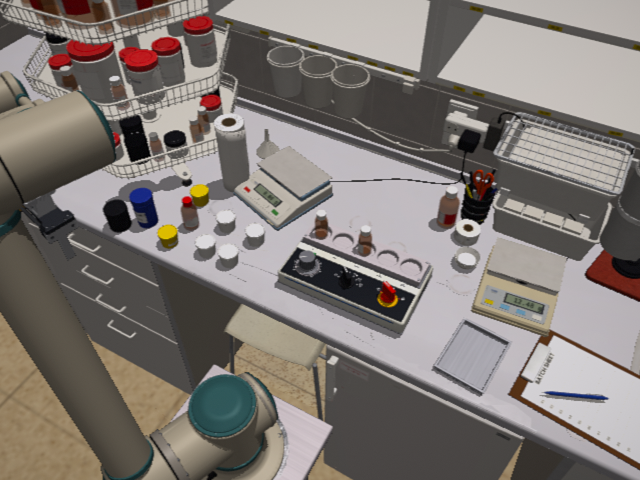

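View pics/top0.png

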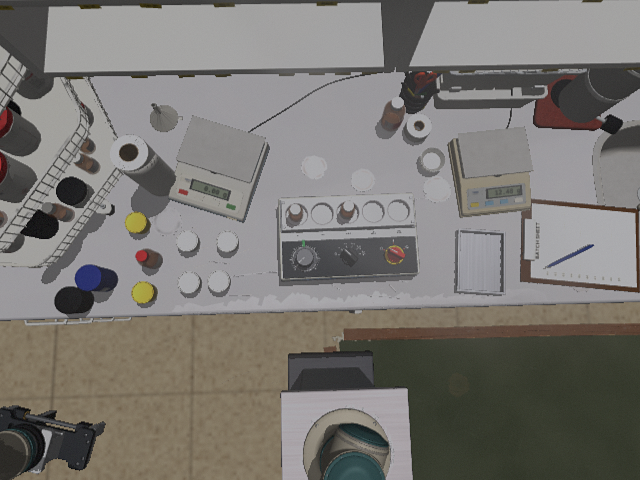

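The pictures show four white pots (top: (187,241), (228,242), (190,283), (219,283)) and two yellow look-alikes. The red cap is at (148,258). There are bottles in wells 1 and 3 at (296,212) and (347,210), and the tray is at (480,262). Next I'll zoom in on the panel.

```bash
python3 - <<'E'
import cv2, numpy as np
t=cv2.imread("pics/top0.png")[188:284,272:424]; s=cv2.imread("pics/scene0.png")[205:330,275:435]
a=cv2.resize(t,(800,505),interpolation=cv2.INTER_CUBIC)
cv2.imwrite("pics/crop_t.png",a)
cv2.imwrite("pics/crop_s.png",cv2.resize(s,(768,600),interpolation=cv2.INTER_CUBIC))
E
```

```text
(no output)
```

View pics/crop_t.png

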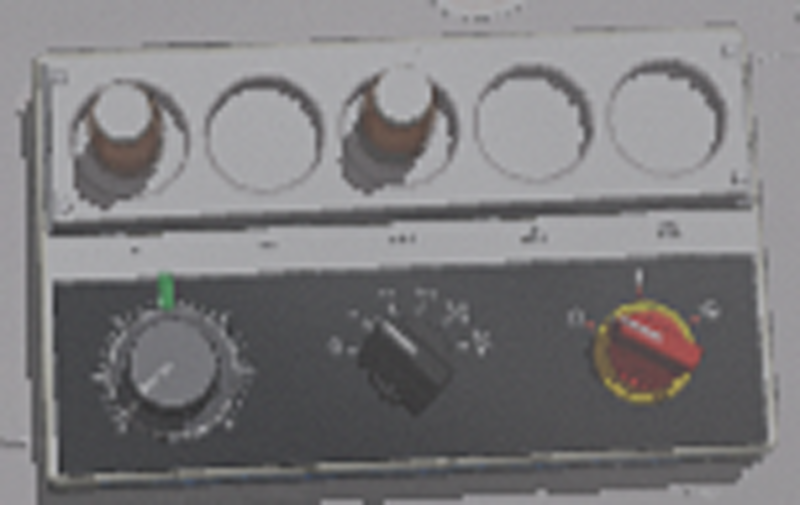

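View pics/crop_s.png

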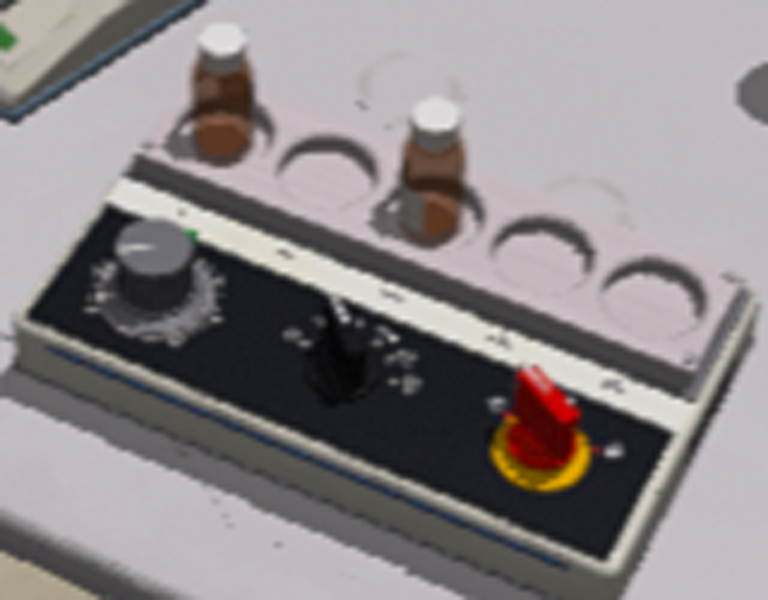

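The selector pointer is at click 1, with dots at (352,315) in the crop. The mains pointer is at its ring, the thermostat pointer is at the left front, and the green mark is at (165,290) in the crop. Now I'll write the helpers, fit the warmer's pose from several looks and check IK.

```bash
cat > h.py <<'E'
from plant import r, gripper_to, inverse_kinematics, vision, models, telemetry as T
import numpy as np, cv2, json
from scipy.spatial.transform import Rotation as R
def quat(phi):                       # tool down, fingers closing along angle phi
    a=(phi+np.pi/2)/2; return np.array([0,np.cos(a),np.sin(a),0])
def best(p,phi,pref=0.):             # of the two equal grasps the one with j6 nearest pref
    c=[]
    for f in (phi,phi+np.pi,phi-np.pi):
        q=inverse_kinematics(np.array(p,float),quat(f))
        if q is not None: c.append((abs(q[5]-pref),f,np.array(q)))
    return min(c,key=lambda x:x[0])[1:] if c else None
def cam(c):
    k=vision.get_calibration(c); o=k["orientation"]
    return k,R.from_quat([o[1],o[2],o[3],o[0]]).as_matrix(),np.array(k["position"])
def ray(c,u,v,z):
    k,M,p=cam(c); d=M@np.array([(u-k["cx"])/k["fx"],(v-k["cy"])/k["fy"],1]); return p+d*(z-p[2])/d[2]
def proj(c,X):
    k,M,p=cam(c); q=(np.atleast_2d(X)-p)@M; return np.c_[k["fx"]*q[:,0]/q[:,2]+k["cx"],k["fy"]*q[:,1]/q[:,2]+k["cy"]]
def snap(c,name=None):
    im=vision.snapshot(c)
    if name: cv2.imwrite(f"pics/{name}.png",im[:,:,::-1])
    return im
def marks(n,c): return [(np.array(d["at"]),d["score"]) for d in models.mark_of(n,c)]
def near(n,p,tol=.03,cams=("scene","top")):   # mean of detections near p
    l=[m[0] for c in cams for m in marks(n,c) if np.linalg.norm(m[0][:2]-p[:2])<tol]
    return (np.mean(l,0),len(l)) if l else (None,0)
E
python3 - <<'E'
from h import *
from scipy.optimize import least_squares
model={"place1":[(.055,y) for y in (.128,.064,0,-.064,-.128)],"bottle_1":[],"selector_grip":[(-.055,0)],"thermostat_grip":[(-.055,.112)],"mains_grip":[(-.055,-.112)]}
obs=[];ref=[];g=np.array([.532,-.02]);pots={};tr=[];sm=[];tp=[]
for it in range(2):
  for c in ("scene","top"):
    im=snap(c)
    for n,ms in model.items():
        for a,s in marks(n,c):
            for m in ms:
                if np.linalg.norm(a[:2]-g-m)<.02: obs.append(a[:2]);ref.append(m)
    tr+=[a for a,s in marks("tray",c) if a[1]<-.3]; sm+=[a.round(3) for a,s in marks("set_mark",c)]; tp+=[a.round(3) for a,s in marks("thermostat_pointer",c)]
    hsv=cv2.cvtColor(im,cv2.COLOR_RGB2HSV); m=cv2.inRange(hsv,(45,120,60),(80,255,255))
    pc=proj(c,[.509,.092,.057])[0]; yy,xx=np.nonzero(m); k=np.hypot(xx-pc[0],yy-pc[1])<15
    if k.any(): print(c,"green",k.sum(),xx[k].mean(),yy[k].mean(),ray(c,xx[k].mean(),yy[k].mean(),.058).round(4))
obs=np.array(obs);ref=np.array(ref)
rot=lambda t:np.array([[np.cos(t),-np.sin(t)],[np.sin(t),np.cos(t)]])
f=least_squares(lambda x:(ref@rot(x[2]).T+x[:2]-obs).ravel(),[.532,-.02,0],loss="soft_l1",f_scale=.004)
print(len(obs),f.x.round(4),np.abs(f.fun).max().round(4))
print("tray",np.mean(tr,0),len(tr),"mark",sm,"ptr",tp)
for n,p in (("b1",(.585,.112)),("b3",(.587,-.018))): print(n,near("bottle_1",np.array(p)))
for p in [(.428,.307),(.426,.383),(.528,.285),(.529,.386)]: print(near("pot_1",np.array(p)))
w=f.x; json.dump({"w":w.tolist(),"tray":np.mean(tr,0).tolist()},open("s.json","w"))
W=lambda x,y,z:[*(rot(w[2])@[x,y]+w[:2]),z]
im=snap("top")[:,:,::-1].copy()
pts=[W(.055+.027*np.cos(a),y+.027*np.sin(a),.074) for y in (.128,.064,0,-.064,-.128) for a in np.linspace(0,6.28,40)]
pts+=[W(sx*.105,sy*.175,.057) for sx in(-1,) for sy in (-1,1)]+[W(.105,s*.175,.074) for s in(-1,1)]+[W(-.055,y,h) for y,h in((.112,.097),(0,.097),(-.112,.107))]
big=cv2.resize(im,None,fx=5,fy=5,interpolation=cv2.INTER_CUBIC)
for u,v in proj("top",pts): cv2.circle(big,(int((u+.5)*5),int((v+.5)*5)),2,(0,0,255),-1)
cv2.imwrite("pics/fit.png",big[940:1430,1350:2130])
for nm,p,phi in (("sel",W(-.055,0,.094),np.pi/4-0),("th",W(-.055,.112,.092),0),("w5",W(.055,.0,.1),0),("pot",(.529,.386,.05),np.pi/2)):
    for d in (0,-np.pi/4,-np.pi/2,-np.pi):
        q=inverse_kinematics(p,quat(phi+d)); print(nm,d,None if q is None else np.round(q,2))
E
```

```text
scene green 1 314.0 253.0 [0.5224 0.0966 0.058 ]
30 [ 0.5324 -0.0211  0.0226] 0.0069
tray [ 0.459025 -0.3671    0.000825] 4 mark [array([ 0.49 ,  0.479, -0.   ]), array([0.507, 0.091, 0.06 ]), array([0.524, 0.286, 0.003]), array([ 0.538, -0.023,  0.002]), array([0.508, 0.093, 0.06 ])] ptr [array([0.452, 0.116, 0.057]), array([ 0.481, -0.138,  0.094]), array([0.455, 0.118, 0.06 ]), array([0.453, 0.116, 0.059]), array([0.458, 0.116, 0.057]), array([ 0.59 , -0.089,  0.058]), array([ 0.477, -0.135,  0.094])]
b1 (array([0.58485, 0.1121 , 0.05995]), 2)
b3 (array([ 0.5884 , -0.0187 ,  0.06075]), 2)
(array([ 4.2385e-01,  3.0830e-01, -3.5000e-04]), 2)
(array([0.42955, 0.38075, 0.003  ]), 2)
(array([5.263e-01, 2.871e-01, 3.000e-04]), 2)
(array([ 0.52795,  0.38635, -0.00105]), 2)
sel 0 [-0.19  0.22  1.87 -0.    1.05 -0.98]
sel -0.7853981633974483 [-0.19  0.22  1.87 -0.    1.05 -0.19]
sel -1.5707963267948966 [-0.19  0.22  1.87 -0.    1.05  0.59]
sel -3.141592653589793 [-0.19  0.22  1.87 -0.    1.05  2.16]
th 0 [ 0.04  0.23  1.86 -0.    1.05  0.04]
th -0.7853981633974483 [ 0.04  0.23  1.86 -0.    1.05  0.83]
th -1.5707963267948966 [ 0.04  0.23  1.86 -0.    1.05  1.61]
th -3.141592653589793 None
w5 0 [-0.15  0.37  1.63 -0.    1.14 -0.15]
w5 -0.7853981633974483 [-0.15  0.37  1.63 -0.    1.14  0.63]
w5 -1.5707963267948966 [-0.15  0.37  1.63 -0.    1.14  1.42]
w5 -3.141592653589793 None
pot 0 [ 0.52  0.5   1.54 -0.    1.1  -1.05]
pot -0.7853981633974483 [ 0.52  0.5   1.54 -0.    1.1  -0.26]
pot -1.5707963267948966 [ 0.52  0.5   1.54 -0.    1.1   0.52]
pot -3.141592653589793 [ 0.52  0.5   1.54 -0.    1.1   2.09]
```

View pics/fit.png

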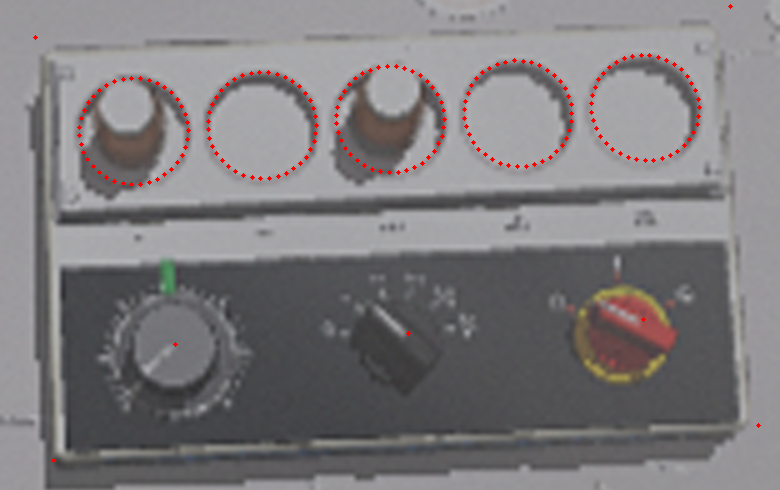

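The fit matches: the well rims coincide in the picture, and the green mark at (168,277) is about 4° left of the rear direction. Now the bottles.

```bash
cat >> h.py <<'E'
S=json.load(open("s.json")); w=np.array(S["w"]); TR=np.array(S["tray"])
rot=lambda t:np.array([[np.cos(t),-np.sin(t)],[np.sin(t),np.cos(t)]])
W=lambda x,y,z:np.array([*(rot(w[2])@[x,y]+w[:2]),z])
def go(p,phi,pref=0.):
    f,q=best(p,phi,pref); r.movej(q); return f
def pick(xy,zg,phi,op,f=25,zup=.22):
    p=np.array([*xy,zg+.006]); u=p.copy(); u[2]=zup
    gripper_to(op); go(u,phi); r.move_l(p,vel=.2); gripper_to(0.0,f)
    o=T.current_opening(); u[2]=max(zup-.03,.2); r.move_l(u,vel=.2); print("picked",o,T.current_opening(),"t",T.current_t()); return o
def place(xy,zg,phi,op,zup=.21):
    u=np.array([*xy,zup]); go(u,phi); print("carried",T.current_opening())
    r.move_l([*xy,zg+.026],vel=.2); h=r.move_l([*xy,zg+.006-.004],vel=.03,guard=4)
    z=T.current_ee_pos()[2]-.006; gripper_to(op); r.move_l(u,vel=.2); print("placed: stop",h,"grasp z",round(z,4),"nominal",zg,"t",T.current_t())
E
python3 - <<'E'
from h import *
pick((.585,.112),.101,0,.07); place(TR[:2]+[.037,.015],.043,0,.06)
pick((.588,-.019),.101,0,.07); place(TR[:2]+[-.037,-.015],.043,0,.06)
r.movej([1.2,.276,1.505,0,1.361,-.121])
snap("top","a"); print("bot",marks("bottle_1","top"));  print("pot",marks("pot_1","top"))
snap("scene","as"); print("bot",marks("bottle_1","scene"));  print("pot",marks("pot_1","scene"))
E
```

```text
picked 0.034548132388208655 0.03432382234862029 t 8.6583
carried 0.034767266142388065
placed: stop True grasp z 0.0431 nominal 0.043 t 13.4417
picked 0.03433120137447679 0.034635191304217376 t 17.1333
carried 0.033962389182651
placed: stop True grasp z 0.0435 nominal 0.043 t 21.6667
bot [(array([ 0.4206, -0.3803,  0.0039]), 0.78), (array([ 0.4972, -0.3479,  0.0019]), 0.72)]
pot [(array([ 0.423 ,  0.3085, -0.0023]), 0.93), (array([ 5.835e-01,  5.179e-01, -2.000e-04]), 0.93), (array([0.4012, 0.4894, 0.0006]), 0.86), (array([0.4302, 0.3796, 0.0019]), 0.84), (array([ 0.5269,  0.3848, -0.001 ]), 0.71)]
bot [(array([ 4.940e-01, -3.542e-01,  2.000e-04]), 0.89), (array([ 0.4235, -0.3792,  0.0024]), 0.55)]
pot [(array([0.5266, 0.3835, 0.0018]), 0.83), (array([0.399 , 0.4899, 0.0008]), 0.8), (array([0.4254, 0.3822, 0.0007]), 0.77), (array([0.5266, 0.2862, 0.002 ]), 0.69), (array([ 0.4278,  0.3061, -0.0027]), 0.68), (array([ 0.5785,  0.5161, -0.0023]), 0.58)]
```

```bash
cat > pots.py <<'E'
from h import *
import sys
jobs=eval(sys.argv[1])
for guess,phi,k in jobs:
    snap("top"); snap("scene"); p,n=near("pot_1",np.array(guess),.045)
    print("pot",p,n)
    if n==0: break
    o=pick(p[:2],.036,phi,.085)
    if o<.045: print("miss"); break
    place(W(.055,.128-.064*(k-1),0)[:2],.097,w[2],.08)
snap("top","p%d"%k); snap("scene","ps%d"%k); print([a.round(3) for a,s in marks("pot_1","scene")])
E
python3 pots.py "[((.425,.307),0,1),((.4275,.381),0,2)]"
```

```text
pot [ 0.42735  0.30805 -0.0017 ] 2
picked 0.0004230038427004448 0.0002531854743361471 t 30.8833
miss
[array([0.528, 0.388, 0.004]), array([0.527, 0.287, 0.001]), array([0.43 , 0.308, 0.001]), array([ 0.581,  0.513, -0.006]), array([0.404, 0.492, 0.001]), array([0.425, 0.382, 0.001])]
```

```bash
python3 - <<'E'
from h import *
import cv2
print(T.current_ee_pos(),T.current_opening())
a=cv2.imread("pics/p1.png")[170:320,100:300]; cv2.imwrite("pics/v.png",cv2.resize(a,(800,600),interpolation=cv2.INTER_CUBIC))
E
```

```text
[0.42656621 0.30761335 0.19854466] 0.0004967514310465105
```

View pics/v.png

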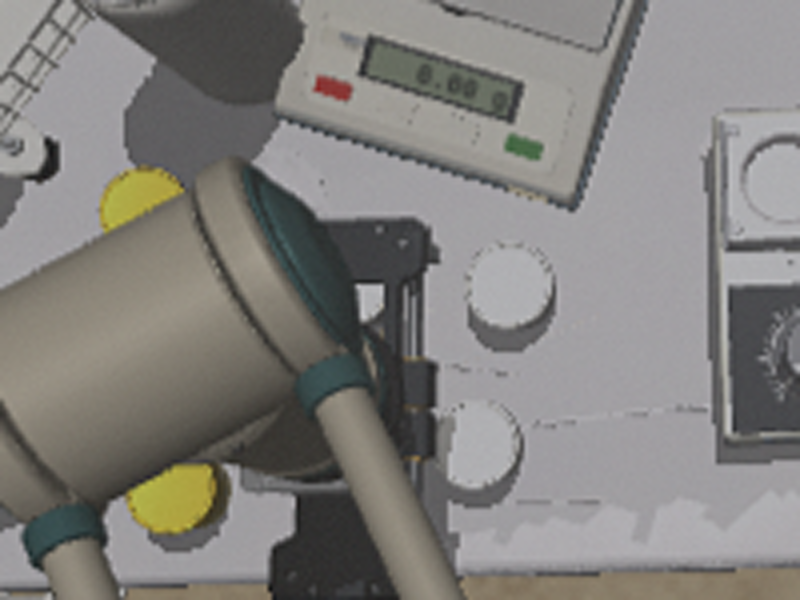

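The pot at crop (485,445) still stands in place, so the fingers closed without holding it. I'll retry in steps, with a look at the bottom.

```bash
python3 - <<'E'
from h import *
p,n=near("pot_1",np.array((.428,.307)),.03,("scene",)); print(p,n)
gripper_to(.085); r.move_l([.4285,.3075,.040],vel=.15)
print(T.current_ee_pos(),T.current_tool_rot(),T.current_opening(),T.current_wrist_force())
im=snap("scene","d"); 
for g in (.065,.056,.052,.048,.04):
    gripper_to(g,15); print(g,T.current_opening(),T.current_finger_force(),T.current_wrist_force().round(1))
    if T.current_finger_force()>5: break
snap("scene","e")
u,v=proj("scene",[.4285,.3075,.03])[0].astype(int); print(u,v)
a=[cv2.resize(cv2.imread(f"pics/{x}.png")[v-50:v+50,u-50:u+50],(400,400),interpolation=cv2.INTER_CUBIC) for x in "de"]
cv2.imwrite("pics/de.png",np.hstack(a))
E
```

```text
[0.43   0.3078 0.0006] 1
[0.42917427 0.30788077 0.04072373] [2.47859857e-04 7.07093476e-01 7.07119583e-01 8.06727709e-04] 0.08533667145181868 [ 1.22147874 -0.72246077  0.23200344]
0.065 0.06463602067132798 0.0 [ 0.2 -0.2  0.5]
0.056 0.055998295748969786 0.0 [0.1 0.4 0.4]
0.052 0.051847030390752474 0.5983409548741747 [-1.  -0.4  0.9]
0.048 0.04786064787759912 0.9607931399659719 [-1.  -0.3  2.3]
0.04 0.0401657659446973 1.2790493389229596 [-0.4 -0.6  3.2]
228 254
```

View pics/de.png

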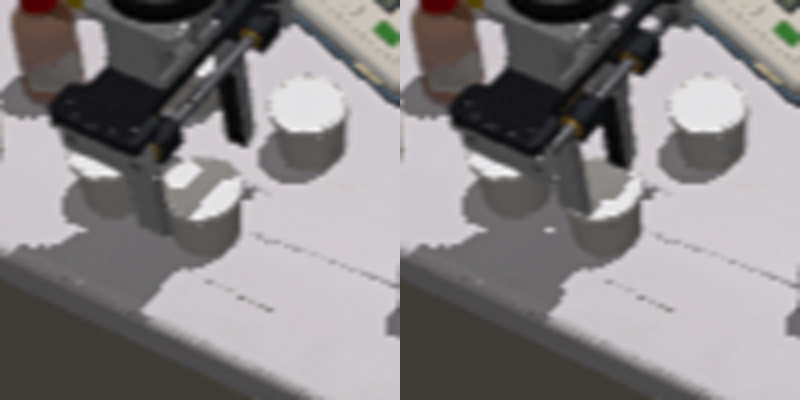

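The pot sits to the −y side of the fingers, which were squeezing a chord of it. The gripper partly covers the pot, so the reading was biased. I'll clear away and measure by the white lid blob.

```bash
python3 - <<'E'
from h import *
gripper_to(.085); p=T.current_ee_pos().copy(); p[2]=.2; r.move_l(p,vel=.2); go([.45,-.1,.25],0)
for c in ("top","scene"):
    im=snap(c,"f"+c)
    print(c,[(a.round(3).tolist(),round(s,2)) for a,s in marks("pot_1",c)])
    for d in models.regions_of("pot_1",c):
        m=d["pixels"]&(im.min(2)>175); yy,xx=np.nonzero(m)   # bright lid
        if len(xx)>20: print("lid",len(xx),ray(c,xx.mean(),yy.mean(),.046).round(4))
a=cv2.imread("pics/ftop.png")[190:310,140:300]; cv2.imwrite("pics/v2.png",cv2.resize(a,(800,600),interpolation=cv2.INTER_CUBIC))
E
```

```text
top [([0.432, 0.379, 0.002], 0.95), ([0.528, 0.285, 0.002], 0.92), ([0.401, 0.49, -0.002], 0.76), ([0.526, 0.384, -0.003], 0.72), ([0.426, 0.306, -0.001], 0.66), ([0.585, 0.516, -0.0], 0.62), ([0.594, -0.086, 0.061], 0.47)]
lid 122 [0.5641 0.0706 0.046 ]
scene [([0.528, 0.288, 0.002], 0.84), ([0.527, 0.386, 0.004], 0.76), ([0.423, 0.383, -0.002], 0.73), ([0.583, 0.515, -0.004], 0.58), ([0.43, 0.303, -0.001], 0.57), ([0.591, -0.152, 0.056], 0.55)]
lid 266 [0.4262 0.3831 0.046 ]
lid 256 [0.4272 0.308  0.046 ]
lid 212 [0.5307 0.3875 0.046 ]
lid 229 [0.5263 0.2873 0.046 ]
```

View pics/v2.png

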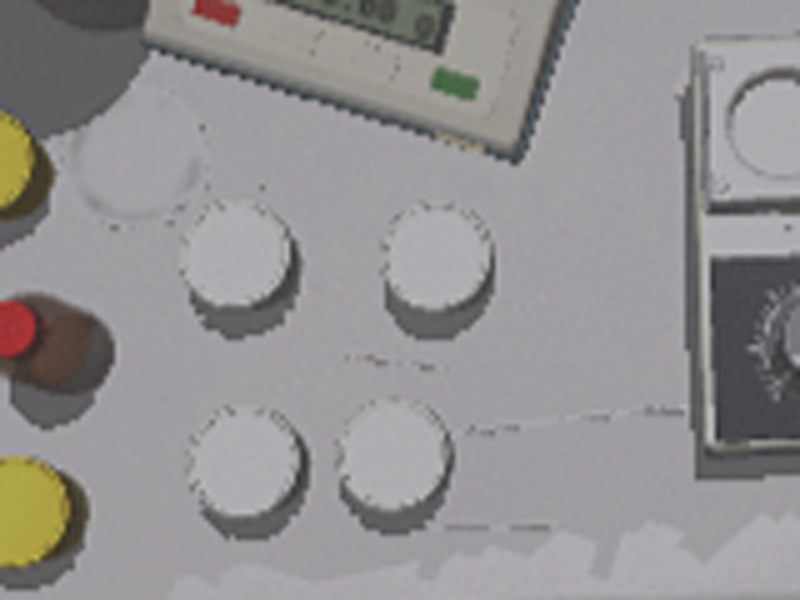

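The pot stands exactly where it was measured (crop (395,455)), and the wrist felt 3 N upward while the fingers closed. So the tips seem to ride on the lid, higher than they should be. I'll check the tip height by touching the worktop at a clear spot.

```bash
python3 - <<'E'
from h import *
print(r.nose_length, ray("top",218.5,280.5,.046))
gripper_to(.01); go([.42,.225,.12],0); print(T.current_ee_pos())
h=r.move_l([.42,.225,.018],vel=.03,guard=5); print(h,T.current_ee_pos(),T.current_wrist_force())
snap("scene","g"); print(proj("scene",[.42,.225,0]))
r.move_l([.42,.225,.15],vel=.2)
E
```

```text
0.025 [0.42593445 0.30492765 0.046     ]
[0.42081663 0.22450829 0.12042274]
False [0.42005101 0.22500273 0.01806821] [-0.48280724 -0.22277371  0.51319684]
[[253.31701467 274.99474041]]
```

The tips passed below the nominal contact height without touching, so I'll continue down with the guard to find the real offset.

```bash
python3 - <<'E'
from h import *
r.move_l([.42,.225,.022],vel=.2)
h=r.move_l([.42,.225,-.015],vel=.02,guard=3); print(h,T.current_ee_pos(),T.current_wrist_force(),T.current_joints().round(4))
snap("scene","g2")
r.move_l([.42,.225,.15],vel=.2)
u,v=proj("scene",[.42,.225,0])[0].astype(int)
cv2.imwrite("pics/g3.png",cv2.resize(cv2.imread("pics/g2.png")[v-40:v+40,u-50:u+50],(750,600),interpolation=cv2.INTER_CUBIC))
E
```

```text
True [ 0.419912    0.22495639 -0.00383682] [-1.45869581 -0.9440133   5.03688755] [0.3456 0.3464 2.0021 0.     0.7936 0.3456]
```

View pics/g3.png

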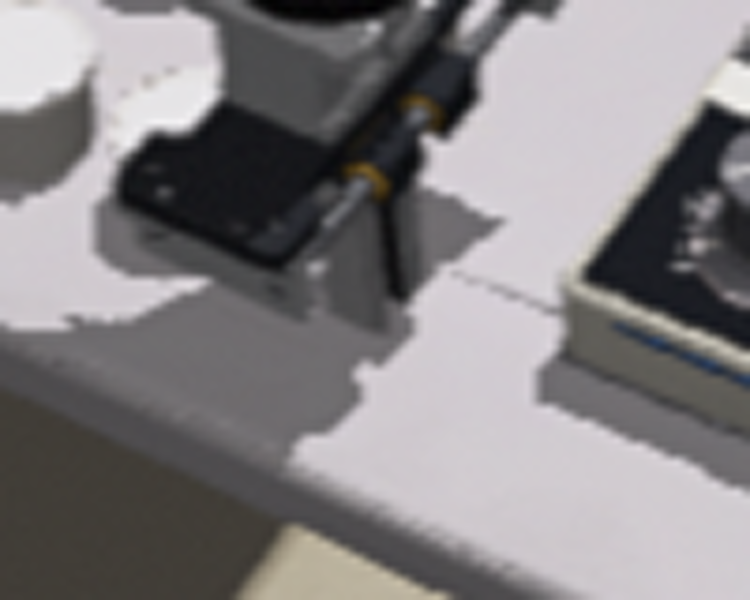

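Contact came at TCP z −0.004, so the tips sit about 28 mm higher than the tool data say (xy agrees with the picture, tips at (390,315)). I'll correct all heights by −28 mm and carry on, with guarded descents.

```bash
sed -i 's/zg+\.006/zg+.006+DZ/g; s/zg+\.026/zg+.026+DZ/; s/\[2\]-\.006; gripper/[2]-.006-DZ; gripper/; s/r.move_l(p,vel=.2); gripper_to(0.0,f)/print("hit",r.move_l(p,vel=.12,guard=8)); gripper_to(0.0,f)/' h.py; echo 'DZ=-.028' >> h.py; grep -n DZ h.py
python3 pots.py "[((.4265,.307),0,1),((.4275,.381),0,2)]"
```

```text
33:    p=np.array([*xy,zg+.006+DZ]); u=p.copy(); u[2]=zup
38:    r.move_l([*xy,zg+.026+DZ],vel=.2); h=r.move_l([*xy,zg+.006+DZ-.004],vel=.03,guard=4)
39:    z=T.current_ee_pos()[2]-.006-DZ; gripper_to(op); r.move_l(u,vel=.2); print("placed: stop",h,"grasp z",round(z,4),"nominal",zg,"t",T.current_t())
40:DZ=-.028
pot [ 0.4271  0.3076 -0.0015] 1
hit False
picked 0.051788419656357304 0.05203633751672475 t 54.6833
carried 0.05174326428652855
placed: stop True grasp z 0.0968 nominal 0.097 t 58.5083
pot [0.42685 0.38065 0.00115] 2
hit False
picked 0.05176261052661998 0.051563184733572506 t 63.8083
carried 0.05155971661687172
placed: stop True grasp z 0.0967 nominal 0.097 t 68.0333
[array([0.526, 0.285, 0.002]), array([ 0.525,  0.387, -0.001]), array([0.586, 0.108, 0.059]), array([0.584, 0.044, 0.062]), array([ 0.583,  0.511, -0.004])]
```

Both pots are seated. Now the rear two, with the fingers closing along the balance front.

```bash
python3 pots.py "[((.526,.286),1.22,3),((.527,.386),1.22,4)]"; python3 - <<'E'
from h import *
r.movej([1.2,.276,1.505,0,1.361,-.121])
snap("top","k"); print("top",[a.round(3).tolist() for a,s in marks("pot_1","top")],[a.round(3).tolist() for a,s in marks("bottle_1","top")])
snap("scene","ks"); print("scene",[a.round(3).tolist() for a,s in marks("pot_1","scene")])
print("exp",[W(.055,.128-.064*i,.061).round(3).tolist() for i in range(4)])
a=cv2.imread("pics/k.png")[188:300,272:512]; cv2.imwrite("pics/k2.png",cv2.resize(a,(800,373),interpolation=cv2.INTER_CUBIC))
E
```

```text
pot [ 0.52775  0.28515 -0.0008 ] 2
hit False
picked 0.051213413223240516 0.051251622632475555 t 73.2583
carried 0.051434323481799084
placed: stop True grasp z 0.0968 nominal 0.097 t 77.275
pot [ 0.52945  0.3842  -0.00055] 2
hit False
picked 0.0510026210938622 0.05129737328528539 t 82.8833
carried 0.05142619987227545
placed: stop True grasp z 0.0969 nominal 0.097 t 87.4333
[array([0.585, 0.106, 0.059]), array([ 0.589, -0.082,  0.065]), array([0.582, 0.043, 0.061]), array([ 0.585, -0.017,  0.06 ])]
top [[0.588, -0.016, 0.06], [0.583, 0.108, 0.059], [0.59, -0.084, 0.06], [0.588, 0.044, 0.065], [0.582, 0.514, 0.0], [0.402, 0.492, -0.001], [0.594, -0.149, 0.06]] [[0.422, -0.381, 0.002], [0.5, -0.349, -0.001]]
scene [[0.586, -0.015, 0.061], [0.403, 0.489, 0.003], [0.58, 0.513, -0.002], [0.59, -0.087, 0.064], [0.586, 0.107, 0.057]]
exp [[0.585, 0.108, 0.061], [0.586, 0.044, 0.061], [0.587, -0.02, 0.061], [0.589, -0.084, 0.061]]
```

View pics/k2.png

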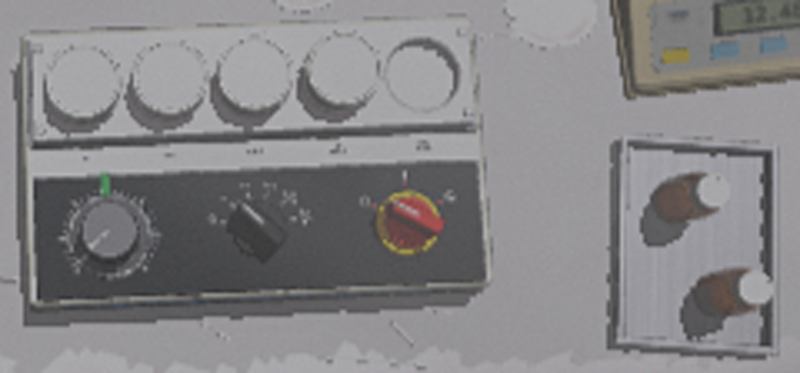

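Four pots are in wells 1–4, and the two bottles stand in the tray (crop (710,190), (750,290)). Next is the thermostat, turned about 123.5° clockwise in one stroke.

```bash
cat >> h.py <<'E'
def knob(y,zg,phi,turn,op,f,pref,push=0.,opout=None):
    """grip knob at warmer y, turn clockwise by `turn` with joint 6, let go"""
    p=W(-.055,y,zg+.006+DZ); u=p.copy(); u[2]=.2
    gripper_to(op); go(u,phi,pref); print("hit",r.move_l(p,vel=.1,guard=6))
    gripper_to(0.,f); print("open",T.current_opening(),"F",T.current_wrist_force().round(1))
    if push: r.move_l(p-[0,0,push],vel=.02); print("pushed",T.current_ee_pos()[2]-p[2],T.current_wrist_force().round(1))
    q0=T.current_joints(); n=max(2,int(np.ceil(abs(turn)/.5)))
    for k in range(1,n+1):
        q=np.array(q0); q[5]+=turn*k/n; r.movej(q)
    print("M",T.current_torque().round(3),"F",T.current_wrist_force().round(1),"j6",q[5])
    if push: p[2]=T.current_ee_pos()[2]+push; r.move_l([p[0],p[1],p[2]],vel=.02)
    r.hold(.2); gripper_to(op); r.move_l(u,vel=.15); print("t",T.current_t())
E
python3 - <<'E'
from h import *
knob(.112,.089,np.radians(60),2.155,.06,20,-1.)
r.movej([1.2,.276,1.505,0,1.361,-.121])
for c in("top","scene"):
    snap(c,"th"+c); print([(a.round(3).tolist(),round(s,2)) for a,s in marks("thermostat_pointer",c)],[(a.round(3).tolist(),round(s,2)) for a,s in marks("set_mark",c)])
print(W(-.055,.112,0))
a=cv2.imread("pics/thtop.png")[230:280,275:355]; cv2.imwrite("pics/th2.png",cv2.resize(a,(800,500),interpolation=cv2.INTER_CUBIC))
E
```

```text
hit False
open 0.04059431603274606 F [0.9 2.4 2.3]
M [ 0.293  0.133 -0.041] F [0.1 1.7 1.2] j6 1.150326072139976
t 99.3083
[([0.512, 0.094, 0.059], 0.57)] [([0.51, 0.092, 0.059], 0.46)]
[([0.508, 0.092, 0.06], 0.64), ([0.588, -0.148, 0.056], 0.49), ([0.457, -0.366, -0.004], 0.44)] [([0.588, -0.017, 0.063], 0.65)]
[0.47489954 0.08967981 0.        ]
```

View pics/th2.png

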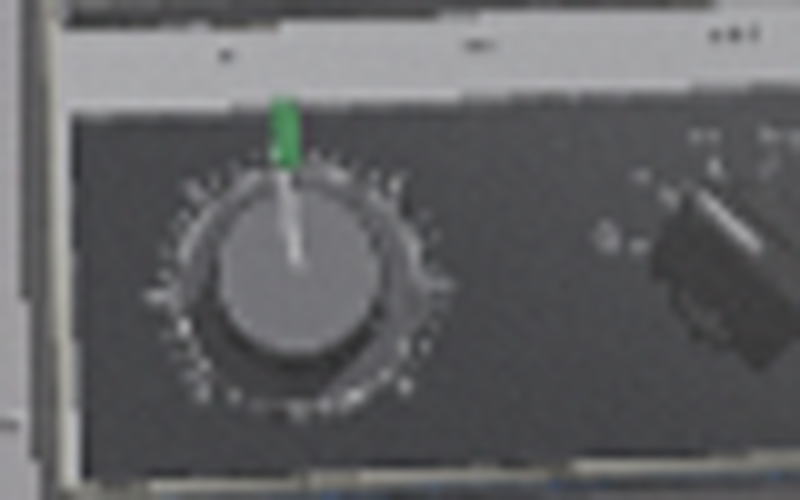

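The pointer line runs straight to the green mark (285,130). The selector is confirmed at click 1, so it needs three clicks clockwise.

```bash
python3 - <<'E'
from h import *
knob(0,.089,-np.pi/4+w[2],np.pi/2,.04,25,.6)
r.movej([1.2,.276,1.505,0,1.361,-.121])
snap("top","se"); print([a.round(3).tolist() for a,s in marks("pot_1","top")],[a.round(3).tolist() for a,s in marks("bottle_1","top")],[a.round(3).tolist() for a,s in marks("mains_grip","top")])
a=cv2.imread("pics/se.png")[190:280,275:419]; cv2.imwrite("pics/se2.png",cv2.resize(a,(800,500),interpolation=cv2.INTER_CUBIC))
E
```

```text
hit False
open 0.01186908307585035 F [-0.8  1.5  3.4]
M [ 0.861  0.253 -0.001] F [-0.8  4.   2.6] j6 2.1412478501158
t 110.3417
[[0.58, 0.11, 0.059], [0.589, 0.043, 0.062], [0.401, 0.489, 0.001], [0.583, 0.515, 0.001], [0.587, -0.02, 0.063], [0.588, -0.082, 0.061]] [[0.497, -0.351, 0.003], [0.426, -0.383, 0.004]] [[0.478, -0.132, 0.096]]
```

View pics/se2.png

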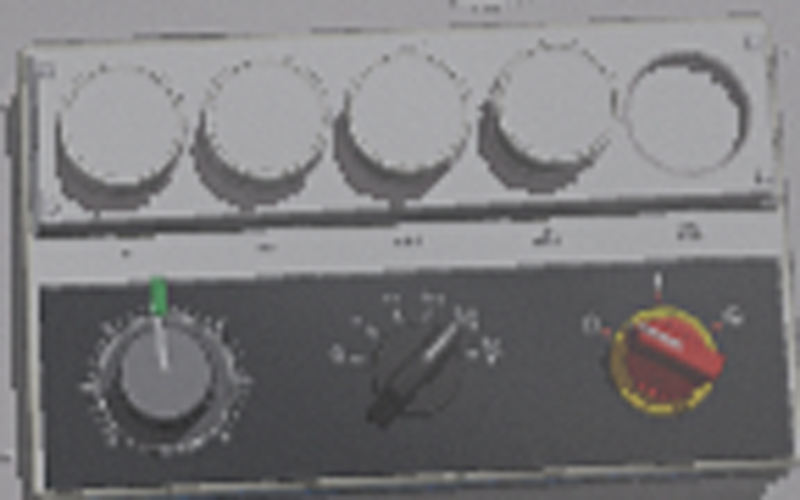

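The selector points at the four-dot mark (465,318), and the pots and bottles are all in place. Now the main dial: push in, turn 60°, let out.

```bash
python3 - <<'E'
from h import *
knob(-.112,.097,np.radians(-30)+w[2],np.pi/3,.04,50,0.,push=.0095)
r.movej([1.2,.276,1.505,0,1.361,-.121])
snap("scene","ms"); snap("top","m"); print([a.round(3).tolist() for a,s in marks("mains_grip","top")],[a.round(3).tolist() for a,s in marks("bottle_1","top")])
a=cv2.imread("pics/m.png")[190:280,275:419]; cv2.imwrite("pics/m2.png",cv2.resize(a,(800,500),interpolation=cv2.INTER_CUBIC))
E
```

```text
hit False
open 0.011797966912084559 F [-2.8  1.1  4.3]
pushed -0.007954403140152694 [-5.6  2.5 14.9]
M [ 0.268  0.805 -0.001] F [-3.   1.   8.7] j6 1.1358038092055776
t 122.1667
[[0.478, -0.131, 0.096], [0.591, -0.088, 0.056]] [[0.497, -0.353, 0.003], [0.419, -0.383, 0.003]]
```

View pics/m2.png

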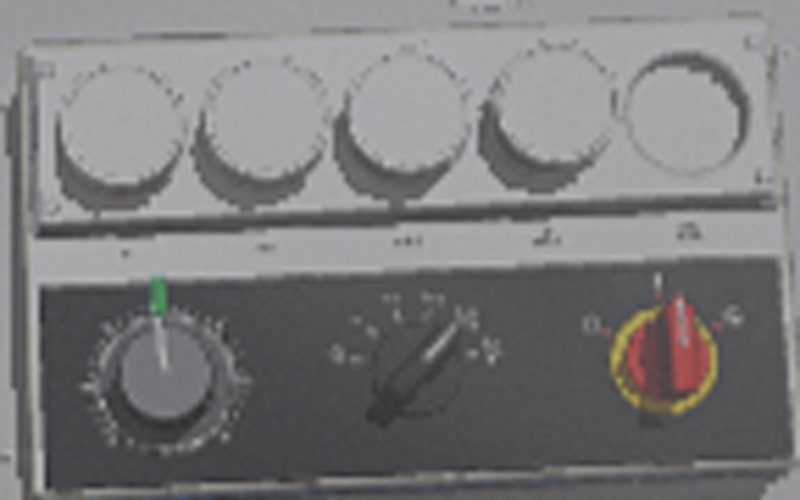

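```bash
python3 - <<'E'
from h import *
for i in range(2):
  for c in ("scene","top"):
    snap(c); print(c,[a.round(4).tolist() for a,s in marks("mains_grip",c) if abs(a[1]+.134)<.02])
for n in ("ks","ms"):
    h=cv2.cvtColor(cv2.imread(f"pics/{n}.png")[255:335,340:430],cv2.COLOR_BGR2HSV)
    m=(cv2.inRange(h,(0,200,190),(4,255,255))|cv2.inRange(h,(176,200,190),(180,255,255))); yy,xx=np.nonzero(m)
    print(n,len(xx),(xx.min()+xx.max())/2+340,(yy.min()+yy.max())/2+255,yy.min()+255)
for z in (.099,.107): print(z,proj("scene",[W(-.055,-.112,z)]+[W(-.055+.019*np.cos(a),-.112+.019*np.sin(a),z) for a in (0,np.pi/3)]).round(1).tolist())
E
```

```text
scene [[0.4809, -0.1359, 0.0946]]
top [[0.4789, -0.1307, 0.0967]]
scene [[0.4774, -0.1344, 0.0958]]
top [[0.4813, -0.1337, 0.0948]]
ks 18 391.0 288.5 286
ms 53 387.5 292.5 284
0.099 [[389.4, 288.6], [392.4, 283.1], [384.6, 283.3]]
0.107 [[389.7, 286.6], [392.8, 281.0], [384.9, 281.3]]
```

Four looks put the dial's grip height at 0.0955 on average. That matches 0.096 (out) rather than 0.088 (in), so I'm handing in.

```bash
python3 -c "
from h import *
print(r.sign_off(),T.current_t())"
```

```text
the job is handed in; nothing more can be done
the job is handed in; nothing more can be done
```

The job is handed in at about 123 s and no verdict came back, but the last pictures show two bottles in the tray, four pots in wells 1–4, the thermostat on its green mark, the selector at 4 and the main dial out at ON.

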